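Put the parts basket in the wash pot and cover it

ROBOT

A 7-joint arm with a two-finger parallel gripper is mounted at the origin on a cart in front of the work surface, level with it; the furniture and walls round the work are solid. World frame = base frame: x ahead of the robot, y to its left, z up, the work surface at z = 0. Lengths are in m, angles in degrees, forces in N, time in s.
With the tool pointing down it reaches from about 0.425 to 0.875 m from the base axis. Payload 4.7 kg.
Tool frame: the origin (TCP) lies at the very end of the fingers, on their centre line; the grasp point (between the pads) lies 19 mm behind it; z points along the fingers, y is the line along which they close (so a half turn about z gives the same grasp; the last joint's range is limited). The gripper opens to 87 mm and grips with 3 to 60 N. Pads are 19 mm wide; open, the fingers measure 117 mm over their backs; the gripper's body (75 mm by 190 mm) begins 51 mm behind the grasp point.
Start: joints at [-76.427, 18.392, -4.016, 83.108, 1.295, 78.541, -3.26], TCP at [0.144, 0.634, 0.223] pointing down, gripper open.
Joint ranges: [-163.93, 163.93], [-17.29, 119.83], [-79.2, 71.16], [3.27, 140.29], [-89.18, 269.18], [5.43, 117.66], [-154.24, 154.24]. Speed limits (degrees/s): [147.25, 147.25, 180, 180, 180, 180, 180].

INTERFACE

Orientations are given as [roll, pitch, yaw] about the fixed x, y, z axes, in that order (R = Rz(yaw) Ry(pitch) Rx(roll)).
In Python, from cell import get_obs, eyes, env gives the robot as it stands.
- The arm moves only by the tool servo_tool, never from a script. Its argument "series" is a list that holds one entry, the list of rows, each a list of 7 numbers: the shift along the tool's x, y, z in units of 300 mm (1.0 is 300 mm), then the turn, a rotation vector about the tool's x, y, z in units of pi rad (1.0 is pi rad), then the opening, from 0 (shut) to 1 (fully open). In form: [[[tx, ty, tz, wx, wy, wz, gripper], ...]]. A call has 1 to 12 rows; each row is the pose to reach, as a shift and turn from the pose commanded when the call began, along the tool's axes at that moment, turning the shorter way round; what a row does not reach only later rows make up. A row lasts 1/12 s, in which the tool goes at most 41.7 mm and 7.16 degrees, less where a joint would pass 70% of its speed; a pose out of reach is approached as far as the arm can. A call with a number of a shift or a turn outside -1 to 1 is refused whole. A call with a gripper value outside its range is refused whole. The fingers move at their own pace and stop on an object; "grip_force" is the grip in N (left out, the last holds). Time passes only in rows, so rows that repeat a pose let the fingers close. It gives the time, the measured TCP pose, the force, the opening and the grip force at its end, in the units of the state.
- get_obs(): the state, without advancing time (a new reading comes with each control period).
- eyes.read_camera(name): name is "scene" or "top"; returns a dict with "frame" (384x512x3 uint8, red, green, blue), "depth" (384x512 float32, m along the optical axis (not along the pixel's ray), 0 where there is no reading), "fx", "fy", "cx", "cy" (pixels), "origin" and "rotation" of the camera in the world. Camera axes: x right, y down, z forward; pixel columns grow to the right and rows downward; lengths in m; the calibration is good to about 2 mm. A picture is of the moment at which its call begins.
- env.sign_off(): hands the job in; it is judged then, once.
The state is a dict: "time_s": time; "qpos": joint angles; "joint_velocities": joint speeds; "effort": joint torques, N m; "tool_pos": TCP position; "tool_rot": TCP orientation; "force": force on the tool from outside, world axes, zero at the start; "wrist_torque": the same for the moment, N m; "grip_width": finger opening in m; "grasp_force": force on a finger pad.
Only numpy, scipy, OpenCV 4.12 (cv2) and the standard library are available. Lean on these libraries where they do the work, as an engineer would, in place of code of your own. Each camera call takes 0.05 s, during which the arm holds its last target. There are 200 camera calls.

TASK

Get the wash pot ready: unhook the wire basket of bolts from the drain stand, lifting it up past the tip of the hook before drawing it away so that it does not drag on the hook, and stand it gently in the blue pot. Then lift the ring cover up off its post and lay it flat and centred on the pot's rim, with the basket's red grip standing up through its hole; drop neither of them. Leave the oil bottle, the jar, the pliers and the cup brush as they are.

Things in the scene. Friction and masses are not known exactly. Their poses are not given: they have to be found in the camera images.
- stand: Grey drain stand, fixed. Origin on the table straight below the seat of its hook; z up; -x is the way the hook points (to the right as the robot looks, yaw 1.2 to 1.55). The steel hook of 8 mm bar comes forward from a 30 mm square upright (x +85 to +115 mm) at 197 mm height, dips to its seat at x = 0 (bar axis at 163 mm) and turns up again to its tip.
- hook_seat (a point): Top of the bar at the lowest point of the hook, where the bail rests, 167 mm above the table. Axes as the stand's.
- hook_tip (a point): Top of the hook's upturned tip, 201 mm above the table, 18 mm in front (-x) of the seat and 34 mm above it.
- shelf_edge (a point): Middle of the lower front edge of the stand's shelf, which hangs over the hook: 100 mm wide, underside 365 mm above the table, reaching from 10 mm in front of the seat (x = -10 mm) back to x = +122 mm, a tin on it. So the hand cannot come straight down on the basket's grip: it must lean 30 to 45 degrees, wrist towards the stand's -x.
- basket_grip (a point): Centre of the red grip of the loose wire basket (0.2 to 0.5 kg): a block 16 (x) x 22 (y) x 45 mm (z) on top of the bail. Axes as the basket's: z up, x roughly as the stand's; the fingers close along y on the 22 mm. 156 mm above the basket's underside. Hung, it swings a little; it must rise 40 mm or more to pass the hook's tip (48 is good), then go 60 mm or more along the stand's -x.
- bail_top (a point): Middle of the bail's top wire (axis), 130 mm above the basket's underside, 26 mm below the grip's centre; hung, it lies in the hook's seat. The stiff bail of 6 mm wire lies in the basket's y-z plane, a narrow arch from the rim (y = +-42 mm) to y = +-15 mm at 118 mm height.
- basket: The round wire basket, 88 mm across and 40 mm high without its bail, two bolts fixed in it. Origin at the centre of its underside, 156 mm below the grip's centre. Its overall height to the top of the grip is 178 mm.
- pot: Blue wash pot, open on top, fixed to the table. Origin at the centre of its underside, z up. Outside 110 mm across and 100 mm high, inside 102 mm across, inner floor 6 mm above the table. The basket standing in it has its grip centre 162 mm above the table. Racked tubes stand along the right side of the table: over a pot on the right, a hand that leans far to the right may touch them.
- pot_rim (a point): Centre of the pot's mouth, at the height of the rim, 100 mm above the table.
- cover: Loose aluminium ring cover (0.1 to 0.2 kg), 140 mm across, 5 mm thick, with a 68 mm hole. Origin at the centre of its underside, z up. A black tab stands on it at x = -53 mm. Lying on the pot its origin is 100 mm above the table.
- cover_tab (a point): Centre of the cover's upright black tab, 27 mm above the cover's underside and 53 mm from its centre towards the cover's own -x. The tab is 26 mm long (x, radial), 10 mm thick (y) and 45 mm high over the underside: the fingers close along y.
- post: Cover post, fixed to the table: a grey round foot whose shoulder (88 mm across, 45 mm high) carries the cover, and a steel pin 48 mm across that stands through the cover's hole up to 92 mm above the table. Origin at the centre of its underside.
- oil_bottle: White squirt bottle, 86 mm across, 172 mm high, bystander; origin at its underside.
- jar: Glass jar with a red scriber in it, 76 mm across, 132 mm high, bystander; origin at its underside.
- pliers: Red-handled pliers lying flat, 146 x 45 x 10 mm, bystander; origin at the underside.
- cup_brush: Red and cream cup brush, 66 mm across and high, bystander; origin at its underside.

How it is judged:
By the outcome, as a careful person would: the job done as asked, in the order asked, and still so for the second after the job is handed in, with the robot touching nothing.
It also fails if it takes over 64 s, if anything falls off the work surface, if the arm or the gripper's body presses on something with over 40 N, if the wrist force passes 120 N, or if a joint passes its speed limit or range.

## Working session

There is one attempt and no reset: what is moved stays moved. The work goes in short steps, Python scripts to look and compute and a tool call to move; the robot and the scene stay as the last step left them, time stands still between calls to the robot, and variables do not carry over. Pictures are saved under pics/ and viewed, at most 10 in all, crops included, and the job is handed in when it is done.

Besides the shell and the picture viewer there is one more tool, called after "Emit:" as name([rows], argument=value, ...), one row to a line, values as JSON. servo_tool: Moves the arm, as the interface text tells. Shifts and turns lie within -1 to 1; 1 stands for 300 mm of shift or pi rad of turn. Its arguments: {"type":"object","properties":{"series":{"type":"array"},"grip_force":{"type":"number"}},"required":["series"]}

```bash
ls; mkdir -p pics; python3 - <<'E'
from cell import get_obs, eyes, env
import numpy as np, cv2
o=get_obs(); print({k:np.round(v,3).tolist() for k,v in o.items()})
for n in("scene","top"):
    c=eyes.read_camera(n); np.savez(f'pics/{n}.npz',**c)
    cv2.imwrite(f'pics/{n}0.png',cv2.resize(c["frame"][:,:,::-1],(768,576)))
    print(n,c["fx"],c["fy"],c["cx"],c["cy"],np.round(c["origin"],3),np.round(c["rotation"],3).tolist())
E
```

```text
pics
{'time_s': 0.0, 'qpos': [-76.427, 18.438, -4.016, 83.174, 1.297, 78.543, -3.26], 'joint_velocities': [-0.021, 0.029, 0.049, -0.003, 0.051, -0.074, -0.077], 'effort': [-0.0, -49.13, -0.404, -31.252, -0.064, 0.044, 0.0], 'tool_pos': [0.144, 0.633, 0.221], 'tool_rot': [-179.89, 0.007, 167.237], 'force': [0.191, -0.137, 0.377], 'wrist_torque': [0.006, -0.036, -0.003], 'grasp_force': 0.0, 'grip_width': 0.087}
scene 379.5613623261962 379.5613623261962 250.74137551106597 190.05129524554388 [ 0.19  -0.53   1.028] [-139.63, 0.354, -31.306]
top 446.25229118315434 446.25229118315434 258.5495820948129 186.2396045684655 [0.348 0.07  1.416] [-170.804, -0.704, -90.386]
```

View pics/scene0.png

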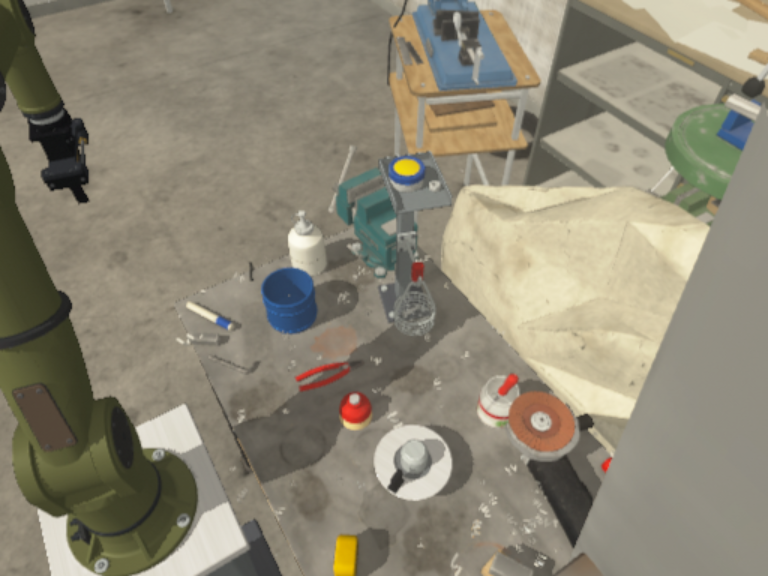

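View pics/top0.png

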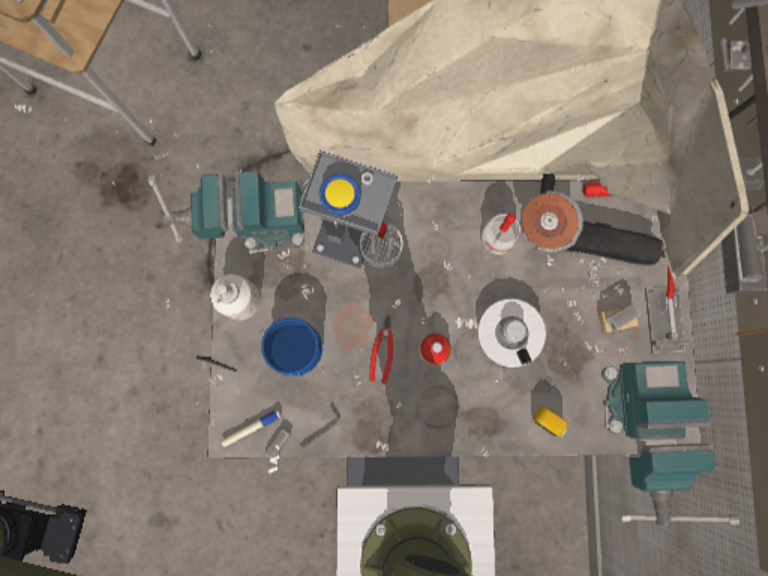

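Scene: red grip about (417,270), basket (414,312), pot mouth (289,287), cover (413,461) with its tab at (396,480). Top: pot (292,347), cover (512,333) with its tab at (523,356), shelf (350,190), grip (382,230). These are pixels in the pictures enlarged 1.5 times. Next I measure.

```bash
cat > h.py <<'E'
import numpy as np, cv2
from scipy.spatial.transform import Rotation as R
def cam(n,live=True):
    if live:
        from cell import eyes
        c=eyes.read_camera(n)
    else: c=dict(np.load(f'pics/{n}.npz'))
    r=np.array(c["rotation"]); c["R"]=R.from_euler('xyz',r,degrees=True).as_matrix() if r.shape==(3,) else r
    v,u=np.mgrid[0:384,0:512]
    c["ray"]=np.stack([(u-c["cx"])/c["fx"],(v-c["cy"])/c["fy"],np.ones_like(u,float)],-1)@c["R"].T
    c["P"]=c["origin"]+c["ray"]*c["depth"][...,None]; c["hsv"]=cv2.cvtColor(c["frame"],cv2.COLOR_RGB2HSV)
    return c
def rayat(c,u,v): 
    d=c["R"]@np.array([(u-c["cx"])/c["fx"],(v-c["cy"])/c["fy"],1]); return np.array(c["origin"],float),d
def plane(c,u,v,z): o,d=rayat(c,u,v); return o+d*(z-o[2])/d[2]
def cross2(c1,p1,c2,p2):
    o1,d1=rayat(c1,*p1);o2,d2=rayat(c2,*p2)
    s=np.linalg.lstsq(np.stack([d1,-d2],1),o2-o1,rcond=None)[0]
    a,b=o1+d1*s[0],o2+d2*s[1]; return (a+b)/2,np.linalg.norm(a-b)
def fitc(xy):
    A=np.c_[2*xy,np.ones(len(xy))]; s=np.linalg.lstsq(A,(xy**2).sum(1),rcond=None)[0]
    return s[:2],np.sqrt(s[2]+s[:2]@s[:2])
def box(m,u0,u1,v0,v1):
    k=np.zeros_like(m);k[v0:v1,u0:u1]=1;return m&k
E
python3 - <<'E'
from h import *
np.set_printoptions(precision=4,suppress=True)
S,T=cam('scene',0),cam('top',0)
red=lambda c:((c["hsv"][...,0]<8)|(c["hsv"][...,0]>172))&(c["hsv"][...,1]>150)&(c["hsv"][...,2]>60)
cen={}
for n,c,b in(("S",S,(268,290,165,195)),("T",T,(240,268,140,165))):
    m=box(red(c),*b); v,u=np.nonzero(m); cen[n]=(u.mean(),v.mean()); p=c["P"][m]
    print(n,'grip',m.sum(),u.min(),u.max(),v.min(),v.max(),cen[n],'P',p.mean(0),p.min(0),p.max(0))
print('grip cross',cross2(S,cen['S'],T,cen['T']))
for n,c in(("S",S),("T",T)):
    p=c["P"]; h=c["hsv"]
    # pot rim: blue points near z=.1
    m=(abs(h[...,0].astype(int)-110)<14)&(h[...,1]>120)&(abs(p[...,2]-.1)<.006)
    m=box(m,160,230,170,260); q=p[m]; print(n,'pot',m.sum(),fitc(q[:,:2]),q[:,2].mean())
    # cover: bright, z~.05
    m=(h[...,1]<60)&(h[...,2]>140)&(abs(p[...,2]-.05)<.006)
    m=box(m,*((240,310,275,340) if n=="S" else (310,375,190,255)))
    m=m.astype(np.uint8); cn=max(cv2.findContours(m,0,1)[0],key=cv2.contourArea)
    hull=cv2.convexHull(cn)[:,0]; e=np.array([plane(c,*x,.050)[:2] for x in hull]); print(n,'cover',fitc(e),p[m>0][:,2].mean())
    m=(h[...,2]<60)&(p[...,2]>.06)&(p[...,2]<.11); m=box(m,*((240,310,275,340) if n=="S" else (310,375,190,255)))
    q=p[m]; print(n,'tab',m.sum(),q.mean(0),q.min(0),q.max(0)); v,u=np.nonzero(m);cen[n]=(u.mean(),v.mean())
    # shelf
    m=abs(p[...,2]-.37)<.012; m=box(m,*((240,320,90,150) if n=="S" else (190,280,90,165)))
    q=p[m]; r=cv2.minAreaRect(q[:,:2].astype(np.float32)*1000); print(n,'shelf',m.sum(),q[:,2].mean(),r, cv2.boxPoints(r).tolist())
print('tab cross',cross2(S,cen['S'],T,cen['T']))
E
```

```text
S grip 70 275 281 175 186 (np.float64(277.74285714285713), np.float64(179.78571428571428)) P [0.636  0.0619 0.2069] [0.6261 0.0556 0.181 ] [0.6505 0.0734 0.2202]
T grip 35 252 257 148 158 (np.float64(254.5142857142857), np.float64(153.2)) P [0.635  0.0646 0.2133] [0.6272 0.0576 0.1835] [0.6488 0.0716 0.224 ]
grip cross (array([0.6376, 0.0644, 0.2035]), np.float64(0.0004883556523626517))
S pot 137 (array([0.43  , 0.2446]), np.float64(0.05264605476824712)) 0.09824461639253038
S cover (array([ 0.4578, -0.2015]), np.float64(0.06925814791287577)) 0.04861480691776228
S tab 57 [ 0.4087 -0.2242  0.0795] [ 0.3977 -0.2297  0.0604] [ 0.4208 -0.2138  0.0912]
S shelf 915 0.3716588567469149 ((656.1693725585938, 119.2525634765625), (136.1404571533203, 98.94684600830078), 71.53917694091797) [[587.6869506835938, 70.35126495361328], [681.5420532226562, 39.019142150878906], [724.6517944335938, 168.15386962890625], [630.7966918945312, 199.48599243164062]]
T pot 181 (array([0.4306, 0.2464]), np.float64(0.052826696141084824)) 0.09972482482412502
T cover (array([ 0.4579, -0.1997]), np.float64(0.06919860873253952)) 0.05024564463865845
T tab 40 [ 0.4091 -0.2175  0.084 ] [ 0.397  -0.2267  0.0639] [ 0.4208 -0.2114  0.0964]
T shelf 1484 0.371975579801336 ((657.0975341796875, 118.55419921875), (130.18138122558594, 102.08654022216797), 71.15264892578125) [[587.763671875, 73.44293212890625], [684.3765869140625, 40.46407699584961], [726.431396484375, 163.66546630859375], [629.8184814453125, 196.64431762695312]]
tab cross (array([ 0.4103, -0.2209,  0.0697]), np.float64(0.0012381805165634992))
```

```bash
python3 - <<'E'
import numpy as np,cv2
S=np.load('pics/scene.npz')['frame'][:,:,::-1];T=np.load('pics/top.npz')['frame'][:,:,::-1]
a=cv2.resize(S[95:235,235:315],None,fx=4,fy=4,interpolation=2);b=cv2.resize(T[95:190,190:290],None,fx=4,fy=4,interpolation=2)
im=np.zeros((560,720,3),np.uint8);im[:560,:320]=a;im[:380,320:]=b
cv2.imwrite('pics/crop.png',im)
E
```

```text
(no output)
```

View pics/crop.png

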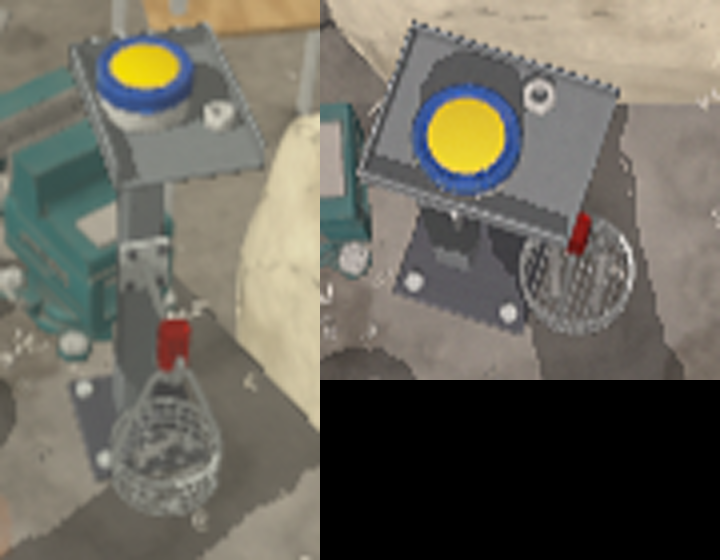

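The crops show the red grip below and in front of the shelf edge, with its long side along stand y. The measurements agree with each other: grip about (0.638, 0.066), stand yaw 71°, pot (0.430, 0.2455), and cover (0.458, −0.2006) with the tab at a 202° bearing. I'll work out the first moves.

```bash
cat > mv.py <<'E'
from h import *
from cell import get_obs
np.set_printoptions(precision=4,suppress=True)
def rot(ydir,leandir,lean):
    """tool y at heading ydir (deg), wrist leaning towards heading leandir by lean deg"""
    a=np.radians(leandir);t=np.radians(lean);z=np.array([-np.cos(a)*np.sin(t),-np.sin(a)*np.sin(t),-np.cos(t)])
    y=np.array([np.cos(np.radians(ydir)),np.sin(np.radians(ydir)),0]);return np.stack([np.cross(y,z),y,z],1)
def to(seq):
    """seq of (grasp point or None, R or None, label): print tool-frame commands chained from the measured pose"""
    o=get_obs();p=np.array(o["tool_pos"]);r=R.from_euler('xyz',o["tool_rot"],degrees=True).as_matrix()
    for g,rt,l in seq:
        rt=r if rt is None else rt; t=np.array(g)+.019*rt[:,2]
        s=r.T@(t-p); w=R.from_matrix(r.T@rt).as_rotvec()
        print(l,(s/.3).round(4),(w/np.pi).round(4),'mm',np.linalg.norm(s)*1000,'deg',np.degrees(np.linalg.norm(w))); p,r=t,rt
RG=rot(-18.7,71.3+180,38); XS=np.array([np.cos(np.radians(71.3)),np.sin(np.radians(71.3)),0]); G=np.array([.638,.066,.200])
E
python3 - <<'E'
from mv import *
to([((.40,.36,.33),None,'a'),((.50,.0,.36),RG,'b'),(G-.15*RG[:,2],RG,'pre'),(G,RG,'g')])
print(G-.15*RG[:,2])
E
```

```text
a [-1.0351 -0.7008 -0.2968] [0. 0. 0.] mm 385.41627682373297 deg 0.0
b [-0.5943 -1.058  -0.1116] [-0.1764  0.1592  0.5112] mm 365.5769006186004 deg 101.47729986738561
pre [-0.0479  0.3652  0.1394] [0. 0. 0.] mm 118.13971007353555 deg 0.0
g [-0.   0.   0.5] [0. 0. 0.] mm 150.00000000000003 deg 0.0
[ 0.6084 -0.0215  0.3182]
```

Emit:
servo_tool([
  [[-0.98, -0.66, -0.3, 0, 0, 0, 1], [-0.98, -0.66, -0.3, 0, 0, 0, 1], [-0.98, -0.66, -0.3, 0, 0, 0.1, 1], [-0.98, -0.66, -0.3, 0, 0, 0.15, 1], [-0.98, -0.66, -0.3, 0, 0, 0.2, 1], [-0.98, -0.66, -0.3, 0, 0, 0.25, 1], [-0.98, -0.66, -0.3, 0, 0, 0.3, 1], [-0.98, -0.66, -0.3, 0, 0, 0.3, 1], [-0.98, -0.66, -0.3, 0, 0, 0.3, 1], [-0.98, -0.66, -0.3, 0, 0, 0.3, 1], [-0.98, -0.66, -0.3, 0, 0, 0.3, 1], [-0.98, -0.66, -0.3, 0, 0, 0.3, 1]],
])

```text
time_s: 1.1
tool_pos: [0.3859, 0.3762, 0.3121]
tool_rot: [-179.9, -0.0, 113.4]
force: [-1.5, 0.3, 0.6]
grip_width: 0.0869
grasp_force: 0.0
```

```bash
python3 - <<'E'
from mv import *
print(get_obs()["qpos"])
to([((.50,.0,.36),RG,'b')])
E
```

```text
[-58.3295   2.9744  11.8103  91.1065  -0.6614  86.0204 -23.1037]
b [-1.2729 -0.1227 -0.1102] [-0.0778  0.2013  0.2249] mm 385.07047862945717 deg 56.110118567292375
```

Emit:
servo_tool([
  [[-1.0, -0.1, -0.1, -0.078, 0.201, 0.225, 1], [-1.0, -0.1, -0.1, -0.078, 0.201, 0.225, 1], [-1.0, -0.1, -0.1, -0.078, 0.201, 0.225, 1], [-1.0, -0.1, -0.1, -0.078, 0.201, 0.225, 1], [-1.0, -0.1, -0.1, -0.078, 0.201, 0.225, 1], [-1.0, -0.1, -0.1, -0.078, 0.201, 0.225, 1], [-1.0, -0.1, -0.1, -0.078, 0.201, 0.225, 1], [-1.0, -0.1, -0.1, -0.078, 0.201, 0.225, 1], [-1.0, -0.1, -0.1, -0.078, 0.201, 0.225, 1], [-1.0, -0.1, -0.1, -0.078, 0.201, 0.225, 1], [-1.0, -0.1, -0.1, -0.078, 0.201, 0.225, 1], [-1.0, -0.1, -0.1, -0.078, 0.201, 0.225, 1]],
])

```text
time_s: 2.1
tool_pos: [0.4768, 0.0914, 0.3424]
tool_rot: [179.8, -37.9, 71.6]
force: [-0.4, -0.5, 0.0]
grip_width: 0.0874
grasp_force: 0.0
```

```bash
python3 - <<'E'
from mv import *
print(get_obs()["qpos"])
to([((.50,.0,.36),RG,'b'),(G-.15*RG[:,2],RG,'pre')]);to([(G-.15*RG[:,2],RG,'pre')])
E
```

```text
[-31.5985 -16.2015  37.3968 110.1938 -27.9907  75.0886  -7.4889]
b [-0.1728  0.17   -0.1451] [-0.0001  0.0006  0.0014] mm 84.74986808735017 deg 0.27334526177439805
pre [-0.0479  0.3652  0.1394] [0. 0. 0.] mm 118.13971007353555 deg 0.0
pre [-0.222   0.5351 -0.0057] [-0.0001  0.0006  0.0014] mm 173.79215346474942 deg 0.27334526177439805
```

Emit:
servo_tool([
  [[-0.12, 0.05, -0.1, 0, 0, 0, 1], [-0.22, 0.15, -0.1, 0, 0, 0, 1], [-0.222, 0.25, -0.06, 0, 0, 0, 1], [-0.222, 0.36, -0.02, 0, 0, 0, 1], [-0.222, 0.46, -0.006, 0, 0, 0, 1], [-0.222, 0.535, -0.006, 0, 0, 0.001, 1], [-0.222, 0.535, -0.006, 0, 0, 0.001, 1], [-0.222, 0.535, -0.006, 0, 0, 0.001, 1], [-0.222, 0.535, -0.006, 0, 0, 0.001, 1]],
])

```text
time_s: 2.85
tool_pos: [0.6116, -0.0125, 0.3027]
tool_rot: [-179.9, -37.9, 71.1]
force: [-0.3, -0.2, 0.6]
grip_width: 0.0873
grasp_force: 0.0
```

```bash
python3 - <<'E'
from mv import *
print(get_obs()["qpos"])
to([(G,RG,'g')])
S,T=cam('scene'),cam('top')
red=lambda c:((c["hsv"][...,0]<8)|(c["hsv"][...,0]>172))&(c["hsv"][...,1]>150)&(c["hsv"][...,2]>60)
cen={}
for n,c,b in(("S",S,(268,290,165,195)),("T",T,(240,268,140,165))):
    m=box(red(c),*b); v,u=np.nonzero(m); print(m.sum(),u.mean(),v.mean())
a=cv2.resize(S["frame"][60:260,200:360,::-1],None,fx=2.5,fy=2.5);b=cv2.resize(T["frame"][60:260,180:340,::-1],None,fx=2.5,fy=2.5)
cv2.imwrite('pics/pre.png',np.hstack([a,b]))
E
```

```text
[-26.3418  14.7236  55.3313  94.2118 -49.3495  87.4573  16.9515]
g [ 0.0074 -0.0008  0.503 ] [ 0.0001  0.0004 -0.0008] mm 150.9181990235373 deg 0.15968455529708867
0 nan nan
35 254.4857142857143 153.02857142857144<stdin>:8: RuntimeWarning: Mean of empty slice.
  ret = ret.dtype.type(ret / rcount)
```

View pics/pre.png

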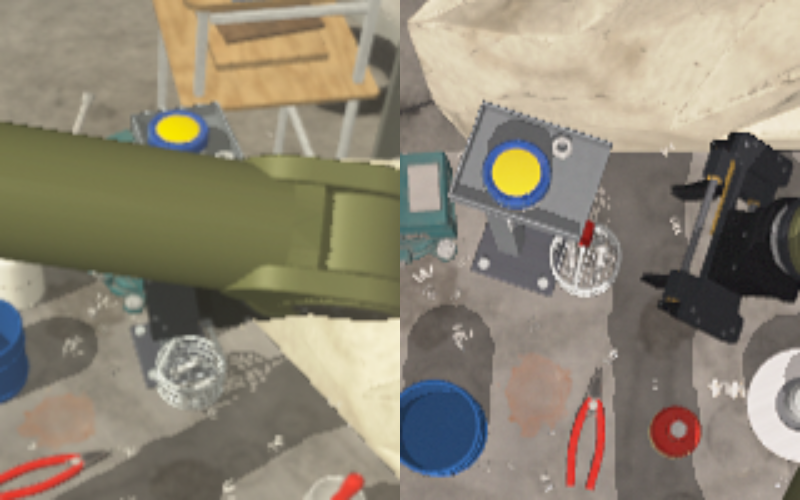

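Top view: the grip at (587,233) lies on the fingers' approach line, with the fingertips at (690,190) and (650,280). I'll go in.

Emit:
servo_tool([
  [[0.007, 0, 0.06, 0, 0, 0, 1], [0.007, 0, 0.12, 0, 0, 0, 1], [0.007, 0, 0.18, 0, 0, 0, 1], [0.007, 0, 0.24, 0, 0, 0, 1], [0.007, 0, 0.3, 0, 0, 0, 1], [0.007, 0, 0.36, 0, 0, 0, 1], [0.007, 0, 0.41, 0, 0, 0, 1], [0.007, 0, 0.46, 0, 0, 0, 1], [0.007, 0, 0.49, 0, 0, 0, 1], [0.007, 0, 0.503, 0, 0, 0, 1], [0.007, 0, 0.503, 0, 0, 0, 1], [0.007, 0, 0.503, 0, 0, 0, 1]],
])

```text
time_s: 3.95
tool_pos: [0.643, 0.0745, 0.1861]
tool_rot: [180.0, -38.0, 71.0]
force: [-0.1, 0.1, -0.5]
grip_width: 0.0871
grasp_force: 0.0
```

Emit:
servo_tool([
  [[0, 0, 0, 0, 0, 0, 0.7], [0, 0, 0, 0, 0, 0, 0.5], [0, 0, 0, 0, 0, 0, 0.35], [0, 0, 0, 0, 0, 0, 0.28], [0, 0, 0, 0, 0, 0, 0.2], [0, 0, 0, 0, 0, 0, 0.1], [0, 0, 0, 0, 0, 0, 0], [0, 0, 0, 0, 0, 0, 0], [0, 0, 0, 0, 0, 0, 0], [0, 0, 0, 0, 0, 0, 0]],
], grip_force=30)

```text
time_s: 4.78
tool_pos: [0.6428, 0.075, 0.1856]
tool_rot: [-180.0, -38.0, 71.0]
force: [-0.8, -0.2, -0.9]
grip_width: 0.0284
grasp_force: 0.0
```

```bash
python3 - <<'E'
from mv import *
o=get_obs();print(o["tool_pos"]-.0*0,o["tool_rot"],o["force"],o["grip_width"],o["grasp_force"])
U=np.array([0,0,1]);to([(G,RG,'fix'),(G+.025*U,RG,'u'),(G+.052*U,RG,'up'),(G+.052*U-.10*XS,RG,'out'),((.50,-.02,.30),RG,'mid')])
E
```

```text
[0.6428 0.075  0.1856] [-179.9914  -37.9711   70.9737] [-0.7774 -0.237  -0.863 ] 0.028401468703510135 0.0
fix [ 0.003  -0.0055  0.0048] [ 0.0011  0.0002 -0.0014] mm 2.364853335459512 deg 0.3223602268704373
u [ 0.0513  0.     -0.0657] [0. 0. 0.] mm 24.999999999999993 deg 0.0
up [ 0.0554  0.     -0.0709] [0. 0. 0.] mm 26.999999999999996 deg 0.0
out [-0.2627 -0.     -0.2052] [0. 0. 0.] mm 100.0 deg 0.0
mid [ 0.031  -0.3438 -0.1788] [0. 0. 0.] mm 116.63217687501006 deg 0.0
```

Emit:
servo_tool([
  [[0, 0, 0, 0, 0, 0, 0], [0, 0, 0, 0, 0, 0, 0], [0, 0, 0, 0, 0, 0, 0], [0, 0, 0, 0, 0, 0, 0], [0, 0, 0, 0, 0, 0, 0]],
])

```text
time_s: 5.2
tool_pos: [0.6433, 0.0747, 0.1858]
tool_rot: [179.9, -38.0, 71.0]
force: [1.7, -0.4, -1.4]
grip_width: 0.0216
grasp_force: 30.0
```

Emit:
servo_tool([
  [[0.01, 0, -0.013, 0, 0, 0, 0], [0.022, 0, -0.028, 0, 0, 0, 0], [0.034, 0, -0.044, 0, 0, 0, 0], [0.046, 0, -0.059, 0, 0, 0, 0], [0.058, 0, -0.074, 0, 0, 0, 0], [0.07, 0, -0.09, 0, 0, 0, 0], [0.082, 0, -0.105, 0, 0, 0, 0], [0.094, 0, -0.12, 0, 0, 0, 0], [0.107, 0, -0.137, 0, 0, 0, 0], [0.107, 0, -0.137, 0, 0, 0, 0], [0.107, 0, -0.137, 0, 0, 0, 0]],
])

```text
time_s: 6.12
tool_pos: [0.643, 0.075, 0.2383]
tool_rot: [179.9, -38.0, 71.0]
force: [-0.6, 0.4, -3.3]
grip_width: 0.0221
grasp_force: 30.0
```

```bash
python3 - <<'E'
from mv import *
o=get_obs();print(o["force"],o["qpos"],o["wrist_torque"])
T=cam('top')
cv2.imwrite('pics/lift.png',np.hstack([cv2.resize(c["frame"][60:260,180:340,::-1],None,fx=2.5,fy=2.5) for c in (T,cam('scene'))]))
E
```

```text
[-0.634   0.3716 -3.2788] [-32.1458  17.4477  51.8144  98.8327 -53.4323  77.4131  15.3125] [-1.2442  0.4402 -0.0619]
```

View pics/lift.png

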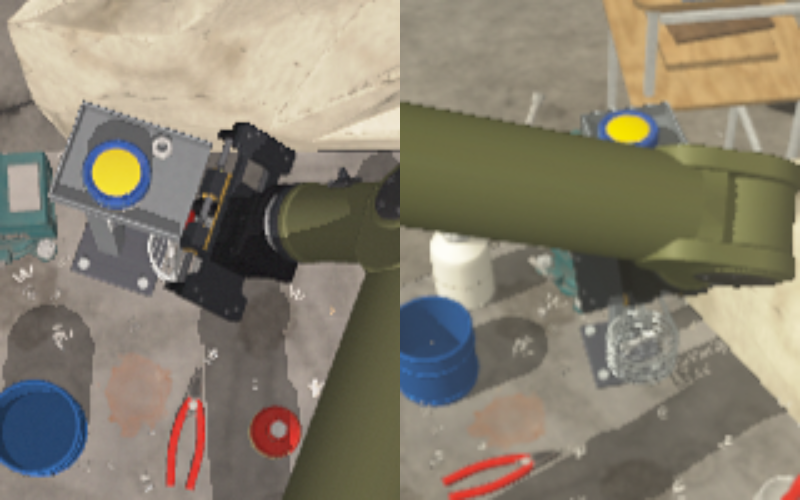

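The basket is lifted and held by the fingers (3.3 N of weight). Now I draw it out along the stand's −x.

Emit:
servo_tool([
  [[-0.018, 0, -0.014, 0, 0, 0, 0], [-0.05, 0, -0.039, 0, 0, 0, 0], [-0.085, 0, -0.066, 0, 0, 0, 0], [-0.12, 0, -0.094, 0, 0, 0, 0], [-0.155, 0, -0.121, 0, 0, 0, 0], [-0.19, 0, -0.148, 0, 0, 0, 0], [-0.225, 0, -0.176, 0, 0, 0, 0], [-0.263, 0, -0.205, 0, 0, 0, 0], [-0.24, -0.1, -0.26, 0, 0, 0, 0], [-0.23, -0.2, -0.31, 0, 0, 0, 0], [-0.23, -0.3, -0.36, 0, 0, 0, 0], [-0.23, -0.34, -0.385, 0, 0, 0, 0]],
])

```text
time_s: 7.22
tool_pos: [0.5025, -0.0123, 0.2872]
tool_rot: [-179.9, -38.1, 70.8]
force: [-0.2, -1.5, -2.6]
grip_width: 0.0214
grasp_force: 30.0
```

```bash
python3 - <<'E'
from mv import *
o=get_obs();print(o["force"],o["qpos"])
D=G+np.array([0,0,0]) # grasp is 4 mm above grip centre
Q=np.array([.430,.2455,.166])
for lean,rz in((38,0),(30,0),(30,20),(30,-20)):
    r=rot(-18.7+rz,251.3+rz,38)
    print(lean,rz);to([((.50,.03,.30),r,'m'),((.430,.2455,.29),r,'over'),(Q,r,'in')])
E
```

```text
[-0.1694 -1.4654 -2.6071] [-33.4661  -5.3823  56.1727 108.5079 -34.203   79.3059  11.3549]
38 0
m [ 0.1288 -0.0542  0.1104] [ 0.0011 -0.0004 -0.002 ] mm 53.424548823797984 deg 0.4147433310876277
over [ 0.4567 -0.4513  0.3991] [0. 0. 0.] mm 226.8044311736435 deg 0.0
in [-0.2545  0.      0.3257] [0. 0. 0.] mm 124.0 deg 0.0
30 0
m [ 0.1288 -0.0542  0.1104] [ 0.0011 -0.0004 -0.002 ] mm 53.424548823797984 deg 0.4147433310876277
over [ 0.4567 -0.4513  0.3991] [0. 0. 0.] mm 226.8044311736435 deg 0.0
in [-0.2545  0.      0.3257] [0. 0. 0.] mm 124.0 deg 0.0
30 20
m [ 0.1269 -0.0675  0.1089] [ 0.0696 -0.0005 -0.0895] mm 54.092276059361176 deg 20.401524351389163
over [ 0.5496 -0.217   0.4717] [0. 0. 0.] mm 226.8044311736435 deg 0.0
in [-0.2545  0.      0.3257] [0. 0. 0.] mm 124.0 deg 0.0
30 -20
m [ 0.1271 -0.0408  0.109 ] [-0.0674 -0.0004  0.0855] mm 51.68758374275118 deg 19.599020492552953
over [ 0.3063 -0.6312  0.2816] [0. 0. 0.] mm 226.80443117364354 deg 0.0
in [-0.2545  0.      0.3257] [0. 0. 0.] mm 123.99999999999999 deg 0.0
```

```bash
python3 - <<'E'
from mv import *
r=rot(21.3,291.3,38)
to([((.430,.2455,.295),r,'over'),((.430,.2455,.166),r,'in')])
E
```

```text
over [ 0.5851 -0.5347  0.4897] [ 0.138  -0.0006 -0.177 ] mm 279.5131236504988 deg 40.40138800687048
in [-0.2647  0.      0.3388] [0. 0. 0.] mm 128.99999999999997 deg 0.0
```

Emit:
servo_tool([
  [[0.04, -0.035, 0.03, 0.01, 0, -0.013, 0], [0.09, -0.08, 0.075, 0.022, 0, -0.028, 0], [0.15, -0.135, 0.125, 0.035, 0, -0.045, 0], [0.21, -0.19, 0.175, 0.05, 0, -0.064, 0], [0.27, -0.245, 0.225, 0.064, 0, -0.082, 0], [0.33, -0.3, 0.275, 0.078, 0, -0.1, 0], [0.39, -0.355, 0.325, 0.092, 0, -0.118, 0], [0.45, -0.41, 0.375, 0.106, 0, -0.136, 0], [0.51, -0.465, 0.425, 0.12, 0, -0.154, 0], [0.555, -0.507, 0.464, 0.131, 0, -0.168, 0], [0.58, -0.53, 0.485, 0.137, 0, -0.176, 0], [0.585, -0.535, 0.49, 0.138, 0, -0.177, 0]],
])

```text
time_s: 8.22
tool_pos: [0.4269, 0.2615, 0.2773]
tool_rot: [-179.9, -37.9, 111.7]
force: [0.8, -0.4, -3.5]
grip_width: 0.0216
grasp_force: 30.0
```

Emit:
servo_tool([
  [[0, 0, 0, 0, 0, 0, 0], [0, 0, 0, 0, 0, 0, 0], [0, 0, 0, 0, 0, 0, 0]],
])

```text
time_s: 8.47
tool_pos: [0.4292, 0.2564, 0.2787]
tool_rot: [179.9, -37.9, 111.2]
force: [-0.1, -0.2, -3.7]
grip_width: 0.0219
grasp_force: 30.0
```

```bash
python3 - <<'E'
from mv import *
o=get_obs();print(o["force"],o["qpos"])
r=rot(21.3,291.3,38)
to([((.430,.2455,.295),r,'fix'),((.430,.2455,.166),r,'in')])
S,T=cam('scene'),cam('top')
cv2.imwrite('pics/over.png',np.hstack([cv2.resize(S["frame"][120:280,120:280,::-1],None,fx=2.5,fy=2.5),cv2.resize(T["frame"][150:310,120:280,::-1],None,fx=2.5,fy=2.5)]))
E
```

```text
[-0.0948 -0.1864 -3.6904] [-48.6398   1.7915  41.8618 105.3985 -37.8822  85.5385  21.7503]
fix [ 0.0061 -0.0109 -0.001 ] [ 0.0007  0.0003 -0.0005] mm 3.7521264008135438 deg 0.1533660035666769
in [-0.2647  0.      0.3388] [0. 0. 0.] mm 128.99999999999997 deg 0.0
```

View pics/over.png

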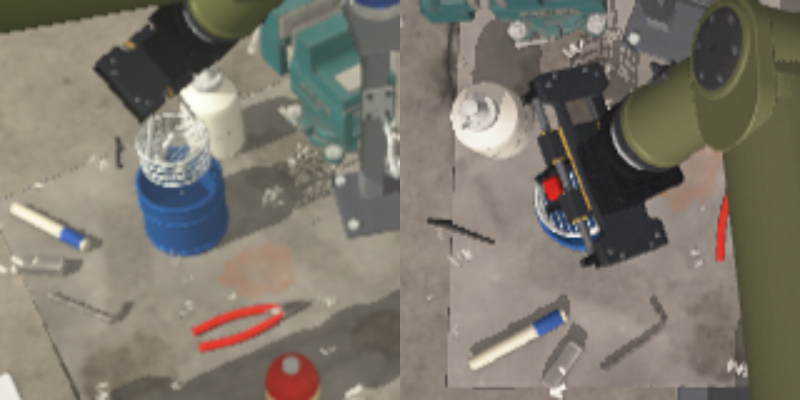

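```bash
python3 - <<'E'
from mv import *
S,T=cam('scene'),cam('top')
print('bottle',plane(T,233/1.5,283/1.5,.172), plane(S,305/1.5,215/1.5,.172))
for n,c,b in(('S',S,(168,210,160,200)),):
    m=(c["hsv"][...,1]<45)&(c["hsv"][...,2]>130); m=box(m,*b); m&=c["P"][...,2]>.12
    q=c["P"][m]; print(m.sum(),q.min(0),q.max(0))
    k=abs(q[:,2]-.179)<.006; print('rim',k.sum(),fitc(q[k][:,:2]),q[k].min(0),q[k].max(0))
    k=abs(q[:,2]-.141)<.006; print('bot',k.sum(),fitc(q[k][:,:2]))
    for h in (.165,.15):
        k=abs(q[:,2]-h)<.006; print(h,k.sum(),fitc(q[k][:,:2]))
m=((T["hsv"][...,0]<8)|(T["hsv"][...,0]>172))&(T["hsv"][...,1]>150)&(T["P"][...,2]>.2); v,u=np.nonzero(box(m,160,200,200,250)); print(len(u),plane(T,u.mean(),v.mean(),.3135))
m=(abs(T["hsv"][...,0].astype(int)-110)<14)&(T["hsv"][...,1]>120)&(T["P"][...,2]<.11);
E
```

```text
bottle [0.5437 0.3439 0.172 ] [0.5359 0.3508 0.172 ]
469 [ 0.1904 -0.5296  0.1273] [0.4755 0.2906 1.0282]
rim 70 (array([0.4308, 0.2444]), np.float64(0.04170133443855996)) [0.3878 0.2012 0.173 ] [0.473  0.2896 0.1848]
bot 119 (array([0.432 , 0.2442]), np.float64(0.03628472528005841))
0.165 62 (array([0.4314, 0.2451]), np.float64(0.04235312698208793))
0.15 133 (array([0.4316, 0.244 ]), np.float64(0.03474031371056286))
58 [0.4308 0.2479 0.3135]
```

The basket is vertical and centred over the pot to about 1 mm. I lower it now.

Emit:
servo_tool([
  [[-0.01, 0, 0.013, 0, 0, 0, 0], [-0.03, 0, 0.038, 0, 0, 0, 0], [-0.055, 0, 0.07, 0, 0, 0, 0], [-0.08, 0, 0.102, 0, 0, 0, 0], [-0.105, 0, 0.134, 0, 0, 0, 0], [-0.13, 0, 0.166, 0, 0, 0, 0], [-0.155, 0, 0.198, 0, 0, 0, 0], [-0.18, 0, 0.23, 0, 0, 0, 0], [-0.205, 0, 0.262, 0, 0, 0, 0], [-0.222, 0, 0.284, 0, 0, 0, 0], [-0.234, 0, 0.3, 0, 0, 0, 0], [-0.236, 0, 0.302, 0, 0, 0, 0]],
])

```text
time_s: 9.67
tool_pos: [0.4278, 0.2581, 0.1621]
tool_rot: [-179.9, -37.9, 111.3]
force: [0.4, -0.4, -3.5]
grip_width: 0.0218
grasp_force: 30.0
```

Emit:
servo_tool([
  [[-0.003, 0, 0.004, 0, 0, 0, 0], [-0.006, 0, 0.008, 0, 0, 0, 0], [-0.01, 0, 0.013, 0, 0, 0, 0], [-0.013, 0, 0.017, 0, 0, 0, 0], [-0.016, 0, 0.021, 0, 0, 0, 0], [-0.016, 0, 0.021, 0, 0, 0, 0]],
])

```text
time_s: 10.17
tool_pos: [0.4283, 0.2583, 0.1555]
tool_rot: [180.0, -38.0, 111.4]
force: [0.3, 0.1, -3.5]
grip_width: 0.0217
grasp_force: 30.0
```

Emit:
servo_tool([
  [[-0.002, 0, 0.0026, 0, 0, 0, 0], [-0.004, 0, 0.005, 0, 0, 0, 0], [-0.006, 0, 0.008, 0, 0, 0, 0], [-0.008, 0, 0.0105, 0, 0, 0, 0], [-0.008, 0, 0.0105, 0, 0, 0, 0], [-0.008, 0, 0.0105, 0, 0, 0, 0]],
])

```text
time_s: 10.67
tool_pos: [0.4285, 0.2584, 0.1521]
tool_rot: [180.0, -38.0, 111.4]
force: [0.3, -1.3, -0.4]
grip_width: 0.0215
grasp_force: 30.0
```

Its weight is off the hand, so it is standing. I release and retreat.

Emit:
servo_tool([
  [[-0.001, 0, 0.0013, 0, 0, 0, 0], [-0.001, 0, 0.0013, 0, 0, 0, 0.3], [-0.001, 0, 0.0013, 0, 0, 0, 0.35], [-0.001, 0, 0.0013, 0, 0, 0, 0.45], [-0.001, 0, 0.0013, 0, 0, 0, 0.6], [-0.001, 0, 0.0013, 0, 0, 0, 0.7], [-0.001, 0, 0.0013, 0, 0, 0, 0.7], [-0.001, 0, 0.0013, 0, 0, 0, 0.7], [-0.001, 0, 0.0013, 0, 0, 0, 0.7], [-0.001, 0, 0.0013, 0, 0, 0, 0.7]],
])

```text
time_s: 11.5
tool_pos: [0.4283, 0.2584, 0.1511]
tool_rot: [180.0, -38.0, 111.4]
force: [-0.1, 0.4, -0.0]
grip_width: 0.0596
grasp_force: 0.0
```

Emit:
servo_tool([
  [[0, 0, -0.04, 0, 0, 0, 0.7], [0, 0, -0.1, 0, 0, 0, 0.7], [0, 0, -0.18, 0, 0, 0, 0.7], [0, 0, -0.28, 0, 0, 0, 0.7], [0, 0, -0.38, 0, 0, 0, 0.7], [0, 0, -0.48, 0, 0, 0, 0.7], [0, 0, -0.55, 0, 0, 0, 0.7], [0, 0, -0.55, 0, 0, 0, 0.7], [0, 0, -0.55, 0, 0, 0, 0.7]],
])

```text
time_s: 12.25
tool_pos: [0.4662, 0.1627, 0.2822]
tool_rot: [179.8, -37.9, 111.4]
force: [-0.3, -0.1, -0.2]
grip_width: 0.061
grasp_force: 0.0
```

```bash
python3 - <<'E'
from mv import *
o=get_obs();print(o["qpos"])
C=np.array([.4578,-.2006,.045]);yaw=22.4
def tab(c,yaw,h=.033): a=np.radians(yaw); return c+np.array([-.053*np.cos(a),-.053*np.sin(a),h])
rc=rot(yaw-90,yaw+180,20)
g=tab(C,yaw);print(g)
to([((.46,-.05,.30),None,'m'),(g-.12*rc[:,2],rc,'pre'),(g,rc,'g')]); to([(g-.12*rc[:,2],rc,'pre')])
T=cam('top');S=cam('scene')
for n,c,b in(('T',T,(160,230,190,260)),('S',S,(160,240,130,230))):
    m=((c["hsv"][...,0]<8)|(c["hsv"][...,0]>172))&(c["hsv"][...,1]>150)&(c["P"][...,2]>.12); m=box(m,*b);v,u=np.nonzero(m)
    print(n,len(u),c["P"][m].mean(0),c["P"][m].max(0),plane(c,u.mean(),v.mean(),.17), u.mean(),v.mean())
E
```

```text
[-40.4315   8.1065  47.0408 100.4403 -38.7362  94.0968  32.8127]
[ 0.4088 -0.2208  0.078 ]
m [-0.4785 -0.2762 -0.3857] [0. 0. 0.] mm 202.13706872401923 deg 0.0
pre [-0.6312 -0.4816 -0.0195] [-0.2393 -0.0793  0.4337] mm 238.2591154840876 deg 90.29648534055856
g [0.  0.  0.4] [0. 0. 0.] mm 120.0 deg 0.0
pre [-1.1097 -0.7578 -0.4052] [-0.2393 -0.0793  0.4337] mm 421.06326319654886 deg 90.29648534055856
T 51 [0.4304 0.2452 0.1798] [0.4404 0.2547 0.189 ] [0.4311 0.2467 0.17  ] 189.35294117647058 228.62745098039215
S 81 [0.4262 0.2319 0.1795] [0.4411 0.2535 1.0282] [0.4291 0.2406 0.17  ] 188.320987654321 177.23456790123456
```

Emit:
servo_tool([
  [[-0.478, -0.276, -0.386, 0, 0, 0, 0.8], [-0.478, -0.276, -0.386, -0.02, -0.006, 0.03, 0.8], [-0.478, -0.276, -0.386, -0.04, -0.013, 0.07, 0.8], [-0.478, -0.276, -0.386, -0.06, -0.02, 0.11, 0.8], [-0.478, -0.276, -0.386, -0.08, -0.026, 0.145, 0.8], [-0.478, -0.276, -0.386, -0.1, -0.033, 0.18, 0.8], [-0.478, -0.276, -0.386, -0.12, -0.04, 0.217, 0.8], [-0.478, -0.276, -0.386, -0.12, -0.04, 0.217, 0.8]],
])

```text
time_s: 13.02
tool_pos: [0.4541, -0.0371, 0.284]
tool_rot: [-175.8, -28.9, 64.6]
force: [0.2, 0.3, 0.0]
grip_width: 0.0696
grasp_force: 0.0
```

```bash
cat >> mv.py <<'E'
C=np.array([.4578,-.2006,.045]);yaw=22.4
def tab(c,yaw,h=.033): a=np.radians(yaw); return c+np.array([-.053*np.cos(a),-.053*np.sin(a),h])
RC=rot(yaw-90,yaw+180,20); TG=tab(C,yaw)
E
python3 - <<'E'
from mv import *
print(get_obs()["qpos"]);to([(TG-.12*RC[:,2],RC,'pre')])
E
```

```text
[-31.5991 -12.8803  49.3123 109.6193 -19.7871  79.6538  -3.624 ]
pre [-0.7946  0.0477 -0.0194] [-0.1198 -0.0393  0.2156] mm 238.8909710501208 deg 44.95069719829328
```

Emit:
servo_tool([
  [[-0.1, 0.006, -0.002, -0.015, -0.005, 0.027, 0.8], [-0.2, 0.012, -0.005, -0.03, -0.01, 0.054, 0.8], [-0.3, 0.018, -0.007, -0.045, -0.015, 0.081, 0.8], [-0.4, 0.024, -0.01, -0.06, -0.02, 0.108, 0.8], [-0.5, 0.03, -0.012, -0.075, -0.025, 0.135, 0.8], [-0.6, 0.036, -0.015, -0.09, -0.03, 0.162, 0.8], [-0.7, 0.042, -0.017, -0.105, -0.034, 0.19, 0.8], [-0.795, 0.048, -0.019, -0.12, -0.039, 0.216, 0.8], [-0.795, 0.048, -0.019, -0.12, -0.039, 0.216, 0.8], [-0.795, 0.048, -0.019, -0.12, -0.039, 0.216, 0.8], [-0.795, 0.048, -0.019, -0.12, -0.039, 0.216, 0.8]],
])

```text
time_s: 13.93
tool_pos: [0.3794, -0.234, 0.1731]
tool_rot: [180.0, -20.0, 22.7]
force: [0.2, -0.0, 0.8]
grip_width: 0.0693
grasp_force: 0.0
```

```bash
python3 - <<'E'
from mv import *
print(get_obs()["qpos"]);to([(TG-.12*RC[:,2],RC,'pre'),(TG,RC,'g')])
S,T=cam('scene'),cam('top')
cv2.imwrite('pics/tab.png',np.hstack([cv2.resize(S["frame"][230:390,200:360,::-1],None,fx=2.5,fy=2.5),cv2.resize(T["frame"][150:304,280:440,::-1],(400,385))[:385]]) if 0 else np.hstack([cv2.resize(S["frame"][224:384,200:360,::-1],(400,400)),cv2.resize(T["frame"][150:310,280:440,::-1],(400,400))]))
E
```

```text
[  3.304  -16.2954  34.75   123.9906  -9.4305  59.7837 -25.4193]
pre [-0.0076 -0.0033 -0.0022] [-0.0005 -0.0002  0.0018] mm 2.565063997545091 deg 0.3446135510791748
g [0.  0.  0.4] [0. 0. 0.] mm 120.0 deg 0.0
```

View pics/tab.png

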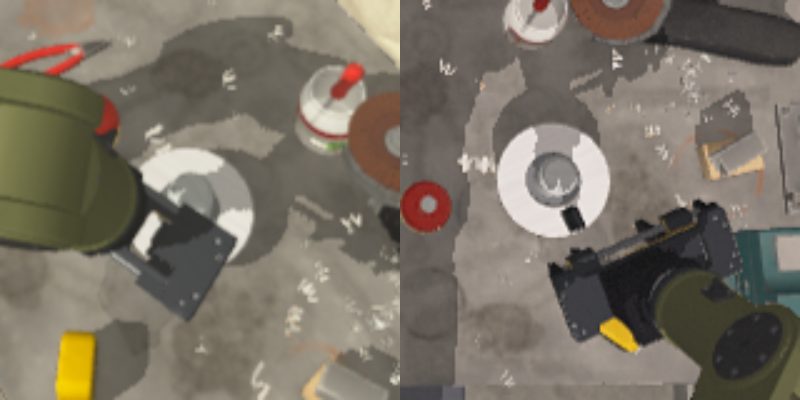

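Top view: the tab is at (573,218), and the fingers straddle it further back, to the right and below. I'll check the lateral offset numerically.

```bash
python3 - <<'E'
from mv import *
T,S=cam('top'),cam('scene'); o=get_obs()
def proj(c,p): q=c["R"].T@(np.array(p)-c["origin"]); return np.array([q[0]/q[2]*c["fx"]+c["cx"],q[1]/q[2]*c["fy"]+c["cy"]])
f=lambda uv:(uv-[280,150])*2.5+[400,0]
r=R.from_euler('xyz',o["tool_rot"],degrees=True).as_matrix();p=np.array(o["tool_pos"])
print('tcp',f(proj(T,p)),'tips',f(proj(T,p+r[:,1]*.035)),f(proj(T,p-r[:,1]*.035)))
print('target tab top',f(proj(T,tab(C,yaw,.045))))
m=(T["hsv"][...,2]<60)&(T["P"][...,2]>.06)&(T["P"][...,2]<.12)&(T["P"][...,0]>.385);m=box(m,335,360,225,250);v,u=np.nonzero(m)
print(len(u),f(np.array([u.mean(),v.mean()])),plane(T,u.mean(),v.mean(),.085),T["P"][m].mean(0))
d,W=np.linalg.eigh(np.cov(np.c_[[plane(T,a,b,.088)[:2] for a,b in zip(u,v)]].T)); print(np.degrees(np.arctan2(W[1,1],W[0,1])))
E
```

```text
tcp [607.6019 240.1064] tips [636.0823 227.6287] [579.0048 252.6351]
target tab top [577.6898 217.5024]
36 [574.3056 217.2222] [ 0.4094 -0.2179  0.085 ] [ 0.4094 -0.2178  0.0852]
-156.34767084294234
```

Emit:
servo_tool([
  [[-0.007, -0.005, 0.05, 0, 0, 0.002, 0.8], [-0.007, -0.005, 0.1, 0, 0, 0.002, 0.8], [-0.007, -0.005, 0.16, 0, 0, 0.002, 0.8], [-0.007, -0.005, 0.22, 0, 0, 0.002, 0.8], [-0.007, -0.005, 0.28, 0, 0, 0.002, 0.8], [-0.007, -0.005, 0.33, 0, 0, 0.002, 0.8], [-0.007, -0.005, 0.37, 0, 0, 0.002, 0.8], [-0.007, -0.005, 0.39, 0, 0, 0.002, 0.8], [-0.007, -0.005, 0.398, 0, 0, 0.002, 0.8], [-0.007, -0.005, 0.398, 0, 0, 0.002, 0.8], [-0.007, -0.005, 0.398, 0, 0, 0.002, 0.8]],
])

```text
time_s: 15.05
tool_pos: [0.415, -0.2195, 0.0611]
tool_rot: [-180.0, -20.1, 22.3]
force: [-0.2, 0.0, 0.2]
grip_width: 0.0694
grasp_force: 0.0
```

```bash
python3 - <<'E'
from mv import *
o=get_obs();print(o["qpos"],o["force"]);to([(TG,RC,'g')])
E
```

```text
[ -1.0502  -3.1684  38.9152 129.4864 -22.0149  44.9193 -15.1552] [-0.1937  0.0231  0.1868]
g [-0.0002 -0.0037  0.0032] [ 0.0003 -0.0004 -0.0008] mm 1.473938553930088 deg 0.16497117471384784
```

Emit:
servo_tool([
  [[0, 0, 0, 0, 0, 0, 0.6], [0, 0, 0, 0, 0, 0, 0.45], [0, 0, 0, 0, 0, 0, 0.35], [0, 0, 0, 0, 0, 0, 0.25], [0, 0, 0, 0, 0, 0, 0.2], [0, 0, 0, 0, 0, 0, 0.15], [0, 0, 0, 0, 0, 0, 0.1], [0, 0, 0, 0, 0, 0, 0.05], [0, 0, 0, 0, 0, 0, 0], [0, 0, 0, 0, 0, 0, 0], [0, 0, 0, 0, 0, 0, 0], [0, 0, 0, 0, 0, 0, 0]],
], grip_force=50)

```text
time_s: 16.05
tool_pos: [0.4145, -0.2192, 0.0604]
tool_rot: [-180.0, -20.0, 22.2]
force: [-0.1, 0.3, -0.1]
grip_width: 0.0094
grasp_force: 50.0
```

Emit:
servo_tool([
  [[0, 0, 0, 0, 0, 0, 0], [0, 0, 0, 0, 0, 0, 0], [0, 0, 0, 0, 0, 0, 0], [0, 0, 0, 0, 0, 0, 0]],
])

```text
time_s: 16.38
tool_pos: [0.4146, -0.2193, 0.0604]
tool_rot: [-180.0, -20.0, 22.2]
force: [-1.0, -0.1, -0.4]
grip_width: 0.0096
grasp_force: 50.0
```

```bash
python3 - <<'E'
from mv import *
o=get_obs();r=R.from_euler('xyz',o["tool_rot"],degrees=True).as_matrix()
print(o["force"],np.array(o["tool_pos"])-.019*r[:,2],'up 1mm:',r.T@[0,0,.001]/.3)
E
```

```text
[-0.9566 -0.1454 -0.3775] [ 0.4085 -0.2217  0.0783] up 1mm: [ 0.0011 -0.     -0.0031]
```

Emit:
servo_tool([
  [[0.005, 0, -0.014, 0, 0, 0, 0], [0.011, 0, -0.03, 0, 0, 0, 0], [0.02, 0, -0.055, 0, 0, 0, 0], [0.03, 0, -0.082, 0, 0, 0, 0], [0.04, 0, -0.11, 0, 0, 0, 0], [0.05, 0, -0.137, 0, 0, 0, 0], [0.06, 0, -0.165, 0, 0, 0, 0], [0.07, 0, -0.192, 0, 0, 0, 0], [0.08, 0, -0.219, 0, 0, 0, 0], [0.08, 0, -0.219, 0, 0, 0, 0], [0.08, 0, -0.219, 0, 0, 0, 0]],
])

```text
time_s: 17.3
tool_pos: [0.4149, -0.2195, 0.1311]
tool_rot: [180.0, -20.1, 22.2]
force: [-0.2, -0.5, -1.2]
grip_width: 0.0094
grasp_force: 50.0
```

```bash
cat >> mv.py <<'E'
def cover(show=True):
    out=[]
    o=get_obs();r=R.from_euler('xyz',o["tool_rot"],degrees=True).as_matrix();g=np.array(o["tool_pos"])-.019*r[:,2]
    for n in('top','scene'):
        c=cam(n);P=c["P"];m=(c["hsv"][...,1]<50)&(c["hsv"][...,2]>150)&(np.linalg.norm(P-g,axis=2)<.135)&(abs(P[...,2]-g[2]+.03)<.02)
        k,l,st,_=cv2.connectedComponentsWithStats(m.astype(np.uint8)); i=1+st[1:,4].argmax(); m=l==i; q=P[m]
        A=np.c_[q[:,:2]-q[:,:2].mean(0),np.ones(len(q))];s=np.linalg.lstsq(A,q[:,2],rcond=None)[0]
        cn=cv2.findContours(m.astype(np.uint8),0,1)[0][0];hull=cv2.convexHull(cn)[:,0]
        z=q[:,2].mean();e=np.array([plane(c,*x,z)[:2] for x in hull])
        print(n,m.sum(),'top z',z,'slope deg x,y',np.degrees(s[:2]),'circle',fitc(e))
E
python3 - <<'E'
from mv import *
o=get_obs();r=R.from_euler('xyz',o["tool_rot"],degrees=True).as_matrix()
print(o["force"],o["qpos"],np.array(o["tool_pos"])-.019*r[:,2]); cover()
E
```

```text
[-0.2386 -0.4629 -1.2146] [ -0.1274 -10.4245  35.6314 125.4293 -13.6525  52.9665 -24.8395] [ 0.4089 -0.2219  0.1489]
top 1116 top z 0.12082923434498621 slope deg x,y [0.0331 0.1324] circle (array([ 0.4605, -0.1992]), np.float64(0.06793131603970841))
scene 714 top z 0.11851568444674661 slope deg x,y [-0.5713 -0.1427] circle (array([ 0.469 , -0.1959]), np.float64(0.06058035358624483))
```

The cover is held flat (slope under 0.6°) and clear of the pin. Next comes the transit, in two legs.

```bash
python3 - <<'E'
from mv import *
o=get_obs();r=R.from_euler('xyz',o["tool_rot"],degrees=True).as_matrix()
for y in(66,110):
    r2=rot(y-90,y+180,20); c=np.array([.48,.0,.225]) if y==66 else np.array([.4303,.2455,.215])
    print(y,tab(c,y)); to([(tab(c,y),r2,'c')])
E
```

```text
66 [ 0.4584 -0.0484  0.258 ]
c [ 0.4706 -0.4862 -0.2188] [ 0.0828 -0.0002 -0.2286] mm 213.34636548337636 deg 43.7563993169835
110 [0.4484 0.1957 0.248 ]
c [ 0.7053 -1.2586 -0.0968] [ 0.1665 -0.0003 -0.4582] mm 433.8142469331022 deg 87.7563653411045
```

Emit:
servo_tool([
  [[0.02, 0, -0.05, 0.003, 0, -0.008, 0], [0.05, -0.02, -0.11, 0.01, 0, -0.026, 0], [0.09, -0.06, -0.15, 0.018, 0, -0.048, 0], [0.14, -0.12, -0.18, 0.026, 0, -0.071, 0], [0.19, -0.18, -0.2, 0.034, 0, -0.094, 0], [0.24, -0.24, -0.21, 0.042, 0, -0.117, 0], [0.29, -0.3, -0.219, 0.05, 0, -0.14, 0], [0.34, -0.36, -0.219, 0.059, 0, -0.163, 0], [0.39, -0.41, -0.219, 0.067, 0, -0.186, 0], [0.43, -0.45, -0.219, 0.075, 0, -0.207, 0], [0.46, -0.475, -0.219, 0.08, 0, -0.222, 0], [0.471, -0.486, -0.219, 0.083, 0, -0.2286, 0]],
])

```text
time_s: 18.4
tool_pos: [0.462, -0.0408, 0.2402]
tool_rot: [-180.0, -20.0, 66.3]
force: [-0.5, -0.6, -1.0]
grip_width: 0.0093
grasp_force: 50.0
```

```bash
python3 - <<'E'
from mv import *
print(get_obs()["qpos"])
r2=rot(20,290,20); to([(tab(np.array([.4303,.2455,.215]),110),r2,'c')])
E
```

```text
[-12.602   -9.3399  27.2013 112.3005 -16.1828  73.3532  -5.0064]
c [ 0.6642 -0.3734  0.2776] [ 0.083  -0.0001 -0.2282] mm 243.29404651534415 deg 43.71555498656339
```

Emit:
servo_tool([
  [[0.03, -0.017, 0.012, 0.004, 0, -0.01, 0], [0.08, -0.045, 0.033, 0.01, 0, -0.028, 0], [0.15, -0.085, 0.062, 0.019, 0, -0.052, 0], [0.22, -0.124, 0.092, 0.028, 0, -0.076, 0], [0.29, -0.163, 0.121, 0.036, 0, -0.1, 0], [0.36, -0.202, 0.15, 0.045, 0, -0.124, 0], [0.43, -0.242, 0.18, 0.054, 0, -0.148, 0], [0.5, -0.281, 0.209, 0.062, 0, -0.172, 0], [0.56, -0.315, 0.234, 0.07, 0, -0.192, 0], [0.61, -0.343, 0.255, 0.076, 0, -0.21, 0], [0.65, -0.365, 0.272, 0.081, 0, -0.223, 0], [0.664, -0.373, 0.277, 0.083, 0, -0.228, 0]],
])

```text
time_s: 19.4
tool_pos: [0.4456, 0.2028, 0.2301]
tool_rot: [-180.0, -20.1, 110.1]
force: [0.1, -0.1, -1.4]
grip_width: 0.0094
grasp_force: 50.0
```

Emit:
servo_tool([
  [[0, 0, 0, 0, 0, 0, 0], [0, 0, 0, 0, 0, 0, 0], [0, 0, 0, 0, 0, 0, 0], [0, 0, 0, 0, 0, 0, 0]],
])

```text
time_s: 19.73
tool_pos: [0.4472, 0.1984, 0.2309]
tool_rot: [179.9, -20.0, 109.6]
force: [-0.1, -0.0, -0.6]
grip_width: 0.0096
grasp_force: 50.0
```

```bash
python3 - <<'E'
from mv import *
print(get_obs()["qpos"])
r2=rot(20,290,20); to([(tab(np.array([.4303,.2455,.215]),110),r2,'c')]); cover()
S,T=cam('scene'),cam('top')
cv2.imwrite('pics/cov.png',np.hstack([cv2.resize(S["frame"][100:260,110:270,::-1],(400,400)),cv2.resize(T["frame"][150:310,110:270,::-1],(400,400))]))
E
```

```text
[-27.3508  -0.383   15.0512 106.1751 -20.2418  77.5417  12.2346]
c [0.0102 0.0006 0.0066] [ 0.0012 -0.     -0.0023] mm 3.6342461419202325 deg 0.47329904551213786
top 1211 top z 0.22062972287970772 slope deg x,y [ 0.1126 -0.0868] circle (array([0.427, 0.249]), np.float64(0.06606475993082016))
scene 268 top z 0.219081312944162 slope deg x,y [0.1648 0.0695] circle (array([0.4283, 0.2428]), np.float64(0.06955792702883766))
```

View pics/cov.png

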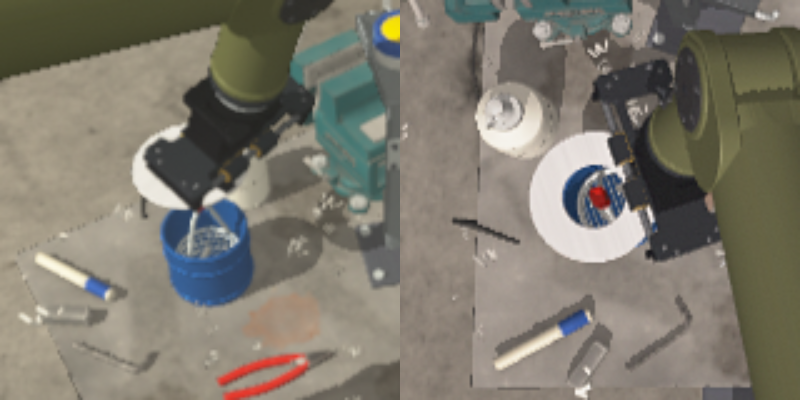

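Right half: the red grip is seen through the cover's hole, and the hand covers the right side of the ring. I refine the cover's centre from the free arc before lowering.

```bash
cat >> mv.py <<'E'
from scipy.optimize import least_squares
def arc(z,c0,lo=40,hi=240,names=('top','scene')):
    for n in names:
        c=cam(n);P=c["P"];m=(c["hsv"][...,1]<50)&(c["hsv"][...,2]>150)&(np.hypot(P[...,0]-c0[0],P[...,1]-c0[1])<.085)&(abs(P[...,2]-z)<.012)
        cn=max(cv2.findContours(m.astype(np.uint8),0,cv2.CHAIN_APPROX_NONE)[0],key=len)[:,0]
        e=np.array([plane(c,*x,z)[:2] for x in cn]);d=e-c0;a=np.degrees(np.arctan2(d[:,1],d[:,0]))%360;k=(a>lo)&(a<hi)&(np.hypot(*d.T)>.058)
        s=least_squares(lambda x:np.hypot(e[k,0]-x[0],e[k,1]-x[1])-x[2],[*c0,.07],loss='soft_l1',f_scale=.001)
        s2=least_squares(lambda x:np.hypot(e[k,0]-x[0],e[k,1]-x[1])-.069,c0,loss='soft_l1',f_scale=.001)
        print(n,k.sum(),'free',s.x,'fixed r',s2.x,np.abs(s2.fun).mean())
E
python3 - <<'E'
from mv import *
arc(.220,(.4295,.247));
E
python3 - <<'E'
from mv import *
# pot rim again, outer radius fixed, from first pictures
for n,b in(("scene",(160,230,170,260)),("top",(160,230,190,260))):
    c=cam(n,False);h=c["hsv"];m=(abs(h[...,0].astype(int)-110)<14)&(h[...,1]>100);m=box(m,*b)
    cn=max(cv2.findContours(m.astype(np.uint8),0,1)[0],key=len)[:,0];e=np.array([plane(c,*x,.1)[:2] for x in cn])
    k=e[:,0]>.43 # far half: rim, not the wall
    s=least_squares(lambda x:np.hypot(e[k,0]-x[0],e[k,1]-x[1])-.0545,(.43,.245),loss='soft_l1',f_scale=.001);print(n,k.sum(),s.x,np.abs(s.fun).mean())
E
```

```text
top 82 free [0.4284 0.2458 0.0677] fixed r [0.4296 0.2447] 0.0009598312683359318
scene 72 free [0.4284 0.2418 0.0685] fixed r [0.4289 0.2416] 0.0020604225605584977
scene 53 [0.4327 0.2351] 0.011493738997800438
top 54 [0.431  0.2455] 0.0015324749010256792
```

```bash
python3 - <<'E'
from mv import *
o=get_obs();r=R.from_euler('xyz',o["tool_rot"],degrees=True).as_matrix()
print(np.array(o["tool_pos"]),r.T@[.0016,.002,0]/.3, r.T@[.0016,.002,-.106]/.3,'1mm down',r.T@[0,0,-.001]/.3)
E
```

```text
[0.447  0.1995 0.2309] [0.0042 0.0073 0.0015] [-0.1167  0.0069  0.3335] 1mm down [-0.0011 -0.      0.0031]
```

Emit:
servo_tool([
  [[0.0, 0.007, 0.013, 0, 0, 0, 0], [-0.008, 0.007, 0.035, 0, 0, 0, 0], [-0.02, 0.007, 0.068, 0, 0, 0, 0], [-0.034, 0.007, 0.106, 0, 0, 0, 0], [-0.048, 0.007, 0.145, 0, 0, 0, 0], [-0.062, 0.007, 0.184, 0, 0, 0, 0], [-0.076, 0.007, 0.222, 0, 0, 0, 0], [-0.09, 0.007, 0.26, 0, 0, 0, 0], [-0.102, 0.007, 0.293, 0, 0, 0, 0], [-0.111, 0.007, 0.318, 0, 0, 0, 0], [-0.117, 0.007, 0.333, 0, 0, 0, 0], [-0.117, 0.007, 0.333, 0, 0, 0, 0]],
])

```text
time_s: 21.03
tool_pos: [0.448, 0.2014, 0.1237]
tool_rot: [-179.9, -20.0, 109.7]
force: [-0.4, -0.6, -1.2]
grip_width: 0.0098
grasp_force: 50.0
```

Emit:
servo_tool([
  [[0, 0, 0, 0, 0, 0, 0], [0, 0, 0, 0, 0, 0, 0], [0, 0, 0, 0, 0, 0, 0]],
])

```text
time_s: 21.28
tool_pos: [0.4491, 0.2018, 0.1256]
tool_rot: [179.9, -20.0, 109.7]
force: [-1.4, 0.7, -1.2]
grip_width: 0.0097
grasp_force: 50.0
```

```bash
python3 - <<'E'
from mv import *
o=get_obs();print(o["force"],o["qpos"]);cover();arc(.114,(.4305,.2455))
S,T=cam('scene'),cam('top')
cv2.imwrite('pics/low.png',np.hstack([cv2.resize(S["frame"][120:260,120:260,::-1],(400,400)),cv2.resize(T["frame"][160:300,120:260,::-1],(400,400))]))
E
```

```text
[-1.3506  0.703  -1.1695] [-26.9698   5.297   15.0863 113.2079 -23.2927  66.2249  18.1472]
top 1024 top z 0.11537183126372996 slope deg x,y [-0.0103  0.0343] circle (array([0.4288, 0.2508]), np.float64(0.06710456151146627))
scene 254 top z 0.11374473678552798 slope deg x,y [ 0.6979 -0.283 ] circle (array([0.425 , 0.2467]), np.float64(0.06572282685154349))
top 76 free [0.4301 0.2483 0.0681] fixed r [0.4309 0.2475] 0.0007817150315468195
scene 51 free [0.4295 0.2459 0.068 ] fixed r [0.4308 0.2455] 0.0014480450572686163
```

View pics/low.png

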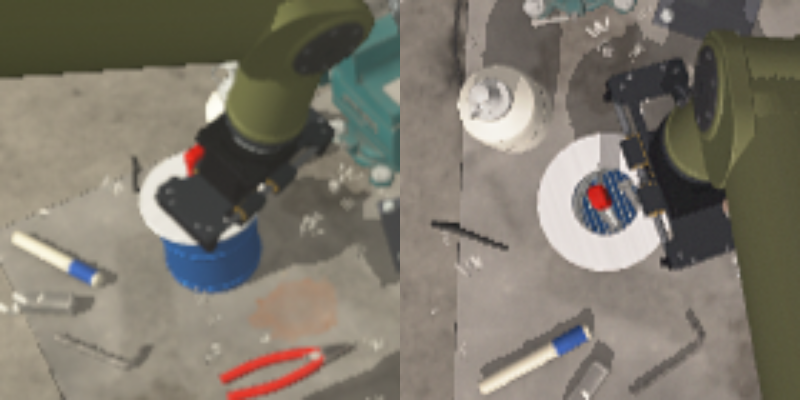

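The cover is flat, about 9 mm above the rim, with the red grip through the hole at (600,196) in the top view. It sits about 1 mm too far along +y, so I correct that while lowering slowly.

Emit:
servo_tool([
  [[-0.005, -0.001, 0.005, 0, 0, 0, 0], [-0.007, -0.001, 0.01, 0, 0, 0, 0], [-0.009, -0.001, 0.015, 0, 0, 0, 0], [-0.01, -0.001, 0.019, 0, 0, 0, 0], [-0.011, -0.001, 0.022, 0, 0, 0, 0], [-0.012, -0.001, 0.024, 0, 0, 0, 0], [-0.012, -0.001, 0.024, 0, 0, 0, 0]],
])

```text
time_s: 22.17
tool_pos: [0.4485, 0.2007, 0.1167]
tool_rot: [180.0, -20.0, 109.7]
force: [-0.3, -1.0, -1.0]
grip_width: 0.0095
grasp_force: 50.0
```

Emit:
servo_tool([
  [[-0.0008, 0, 0.002, 0, 0, 0, 0], [-0.0015, 0, 0.004, 0, 0, 0, 0], [-0.0015, 0, 0.004, 0, 0, 0, 0], [-0.0015, 0, 0.004, 0, 0, 0, 0]],
])

```text
time_s: 22.5
tool_pos: [0.4486, 0.2007, 0.1156]
tool_rot: [179.9, -20.0, 109.7]
force: [-0.4, 0.4, -0.7]
grip_width: 0.0094
grasp_force: 50.0
```

```bash
python3 - <<'E'
from mv import *
o=get_obs();print(o["force"],o["wrist_torque"],o["tool_pos"]);cover();arc(.105,(.4305,.2455))
E
```

```text
[-0.4152  0.4462 -0.6983] [-0.5655 -0.1788  0.0079] [0.4486 0.2007 0.1156]
top 1018 top z 0.10524201883234569 slope deg x,y [ 0.037  -0.2571] circle (array([0.429 , 0.2494]), np.float64(0.0673977395934633))
scene 254 top z 0.10377762036366424 slope deg x,y [0.3313 0.1136] circle (array([0.4205, 0.2463]), np.float64(0.06192298051964672))
top 75 free [0.4302 0.2469 0.0683] fixed r [0.4309 0.2464] 0.0008927258404716994
scene 49 free [0.4278 0.2444 0.0671] fixed r [0.4301 0.2438] 0.0013428495753146725
```

Emit:
servo_tool([
  [[-0.0006, 0, 0.0018, 0, 0, 0, 0], [-0.0006, 0, 0.0018, 0, 0, 0, 0], [-0.0006, 0, 0.0018, 0, 0, 0, 0]],
])

```text
time_s: 22.95
tool_pos: [0.4487, 0.2007, 0.1154]
tool_rot: [179.9, -20.0, 109.7]
force: [-0.5, -0.9, 2.3]
grip_width: 0.0094
grasp_force: 50.0
```

It has touched down on the rim. I release and back off along the tool axis.

Emit:
servo_tool([
  [[0, 0, 0, 0, 0, 0, 0.12], [0, 0, 0, 0, 0, 0, 0.16], [0, 0, 0, 0, 0, 0, 0.22], [0, 0, 0, 0, 0, 0, 0.3], [0, 0, 0, 0, 0, 0, 0.4], [0, 0, 0, 0, 0, 0, 0.45], [0, 0, 0, 0, 0, 0, 0.45], [0, 0, 0, 0, 0, 0, 0.45], [0, 0, 0, 0, 0, 0, 0.45]],
], grip_force=10)

```text
time_s: 23.7
tool_pos: [0.4486, 0.2007, 0.1151]
tool_rot: [179.9, -20.0, 109.7]
force: [-0.2, 0.4, 0.1]
grip_width: 0.0387
grasp_force: 0.0
```

Emit:
servo_tool([
  [[0, 0, -0.03, 0, 0, 0, 0.45], [0, 0, -0.08, 0, 0, 0, 0.45], [0, 0, -0.15, 0, 0, 0, 0.45], [0, 0, -0.24, 0, 0, 0, 0.45], [0, 0, -0.34, 0, 0, 0, 0.45], [0, 0, -0.44, 0, 0, 0, 0.45], [-0.06, 0, -0.5, 0, 0, 0, 0.45], [-0.14, 0, -0.5, 0, 0, 0, 0.45], [-0.24, 0, -0.5, 0, 0, 0, 0.45], [-0.34, 0, -0.5, 0, 0, 0, 0.45], [-0.4, 0, -0.5, 0, 0, 0, 0.45], [-0.4, 0, -0.5, 0, 0, 0, 0.45]],
])

```text
time_s: 24.7
tool_pos: [0.5043, 0.0411, 0.2139]
tool_rot: [-179.9, -19.9, 109.3]
force: [-0.6, -0.4, -0.3]
grip_width: 0.0391
grasp_force: 0.0
```

```bash
python3 - <<'E'
from mv import *
o=get_obs();print(o["force"],o["grip_width"],o["tool_pos"]);arc(.105,(.4305,.2455),0,360)
S,T=cam('scene'),cam('top')
for c in(S,T):
    P=c["P"];m=(c["hsv"][...,1]<50)&(c["hsv"][...,2]>150)&(np.hypot(P[...,0]-.43,P[...,1]-.245)<.068)&(np.hypot(P[...,0]-.43,P[...,1]-.245)>.038)&(abs(P[...,2]-.105)<.01)
    q=P[m];A=np.c_[q[:,:2]-q[:,:2].mean(0),np.ones(len(q))];s=np.linalg.lstsq(A,q[:,2],rcond=None)[0];print('z',s[2],'slope',np.degrees(s[:2]))
cv2.imwrite('pics/end.png',np.hstack([cv2.resize(S["frame"][120:260,120:260,::-1],(400,400)),cv2.resize(T["frame"][160:300,120:260,::-1],(400,400))]))
E
```

```text
[-0.5946 -0.37   -0.2686] 0.03909597377531636 [0.5043 0.0411 0.2139]
top 131 free [0.4301 0.2469 0.0684] fixed r [0.4302 0.2468] 0.0008896711568374578
scene 63 free [0.428  0.2441 0.0675] fixed r [0.43   0.2443] 0.001088502368749226
z 0.1039561644513578 slope [0.0557 0.1799]
z 0.10530012559489474 slope [0.0935 0.1355]
```

View pics/end.png

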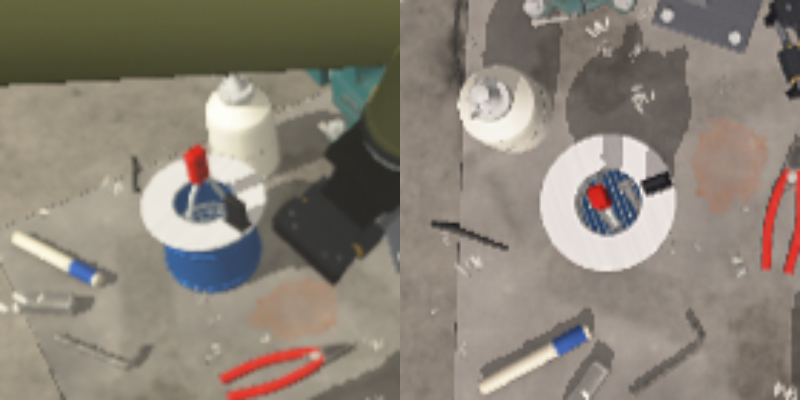

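The cover lies flat (slope under 0.2°, top at 105 mm) and centred within about 1 mm. The red grip stands up through the hole at (600,196), and the hand is clear.

```bash
python3 -c "
from cell import env
print(env.sign_off())"
```

```text
the job is handed in; nothing more can be done
None
```

The job is handed in at about 25 s of the 64 s allowed: the basket stands in the blue pot and the ring cover lies flat on its rim, centred to about 1 mm, with the red grip up through its hole; nothing was dropped and the bystanders were not touched.

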